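# Hang the clip remote on the cabinet rail behind its keeper flap

## Robot

A 6-joint arm with a two-finger parallel gripper is mounted at the origin on the work surface. World frame = base frame: x ahead of the robot, y to its left, z up, the work surface at z = 0. Lengths are in m, angles in rad, forces in N, time in s.
With the tool pointing down it reaches from about 0.25 to 0.725 m from the base axis. Payload 4 kg.
Tool frame: the origin (TCP) lies on the centre line of the jaws, within the pads' length; the fingertips stand 17 mm ahead of it and the grasp point (between the pads) lies 2 mm behind it; z points along the fingers, y is the line along which they close (so a half turn about z gives the same grasp; the last joint's range is limited). The gripper opens to 85 mm and grips with 20 to 120 N. Pads are 22 mm wide; open, the fingers measure 114 mm over their backs; the gripper's body (76 mm by 85 mm) begins 54 mm behind the grasp point. The pads swing forward as they close: fully open they stand 13 mm farther back than shut.
Start: joints at [-1.341, 0.241, 0.005, 1.335, 0, 1.571], TCP at [0.114, -0.487, 0.248] pointing down, gripper open.
Joint ranges: [-2.72, 2.72], [-1.05, 1.87], [-1.09, 1.28], [-1.99, 2.15], [-1.42, 1.44], [-3.14, 3.14]. Speed limits (rad/s): [2.79, 2.79, 3.14, 3.14, 3.14, 3.14].

## Interface

Orientations are given as a unit quaternion [x, y, z, w].
In Python, from workcell import get_obs, imaging, order gives the robot as it stands.
- The arm moves only by the tool apply_moves, never from a script. Its argument "targets" is a list that holds one entry, the list of rows, each a list of 5 numbers: the shift along the world's x, y, z in units of 40 mm (1.0 is 40 mm), then the turn about the world's z in degrees, then the gripper command: -1 is shut, 1 is fully open, values between are in proportion. In form: [[[dx, dy, dz, turn, fingers], ...]]. A call has 1 to 8 rows; each row shifts and turns the commanded pose from where the row before left it; what a row does not reach is not made up. A row lasts 1/12 s, in which the tool goes at most 41.7 mm and 7.16 degrees, less where a joint would pass 70% of its speed; a pose out of reach is approached as far as the arm can. A call is refused whole if a number of a shift passes 1 or a number of a turn 7.16, either way. A call with a gripper value outside its range is refused whole. The fingers move at their own pace and stop on an object; the grip force is fixed at half the most. Time passes only in rows, so rows that do not move let the fingers close. It gives the time, the measured TCP pose, the force, the opening and the grip force at its end, in the units of the state.
- get_obs(): the state, without advancing time (a new reading comes with each control period).
- imaging.camera(name): name is "scene" or "top" or "wrist"; returns (picture, depth): 384x512x3 uint8, blue, green, red; 384x512 float32, m along the optical axis (not along the pixel's ray), 0 where there is no reading.
- imaging.get_calibration(name): a dict with "camera_matrix" (3x3 intrinsics, pixels), "eye" and "rotation" of the camera in the world; the wrist camera has in their place "hand_eye" (4x4, takes a point from camera to tool coordinates, whose origin is the TCP and whose axes are the flange's). Camera axes: x right, y down, z forward; pixel columns grow to the right and rows downward; lengths in m; the calibration is good to about 2 mm. A picture is of the moment at which its call begins: read the wrist's pose just before it. get_calibration takes no time and is no camera call.
- order.job_done(): hands the job in; it is judged then, once.
The state is a dict: "clock": time; "joint_pos": joint angles; "joint_vel": joint speeds; "tau": joint torques, N m; "eef_pos": TCP position; "tool_rot": TCP orientation; "ft_force": force on the tool from outside, world axes, zero at the start; "ft_torque": the same for the moment, N m; "grip_width": finger opening in m; "grasp_force": force on a finger pad.
Only numpy, scipy, OpenCV 4.12 (cv2) and the standard library are available. Lean on these libraries where they do the work, as an engineer would, in place of code of your own. Each camera call takes 0.05 s, during which the arm holds its last target. There are 200 camera calls.

## Task

Lift the remote with the open C-shaped clip out of the caddy and slide the clip sideways through its gap onto the rail on the cabinet front; it only goes on at the rail's narrow neck, which you must find. Then slide it along the rail through the sprung keeper flap until the flap has swung shut behind it, and leave it hanging freely there. Leave the other remotes in the caddy and do not disturb the other things.

Things in the scene. Friction and masses are not known exactly. Their poses are not given: they have to be found in the camera images.
- clip_remote: The black remote to be hung, the only one with a clip: one rigid piece 182 mm tall, 130 g, origin under its foot, z up along it. From the foot: body 46 (x) x 24 (y) x 95 mm, then a C-shaped clip, then a square grip tab. At the start it stands upright in one of the caddy's three slots.
- clip_ring (a point): Centre of the C clip, 118 mm above the remote's foot, same axes. The C is a ring standing in the x-z plane: inner diameter 30, outer 52, 14 mm thick along y. It is open towards +x: the gap is 15 mm wide at the inside and flares to 26 mm at the outside.
- clip_tab (a point): Centre of the grip tab on top of the C: 24 (x) x 24 (y) x 40 mm tall, 44 mm above clip_ring, same axes. Grip it from above by either pair of faces. When the clip hangs on the rail the rod reaches 15 mm above clip_ring, so fingertips must stay above that.
- caddy: Fixed white plastic caddy, 60 (x) x 110 (y) x 70 mm tall, origin at the centre of its underside on the table. Three slots along y at -36, 0 and +36 mm, each 50 (x) x 28 (y) mm, floor 6 mm up. The remotes stand in them; which is where varies. The clip remote's gap points to the caddy's +x within a few degrees.
- rail_mid (a point): Middle of the rail, on its axis, 170 mm above the table. A fixed level steel rod along this frame's y, 20 mm thick (too thick for the clip's gap) but for one neck. Brackets at y = -160 and +160 mm, 16 wide, block the clip. Bring the clip from the open -x side, gap towards +x. Against the thick rod it stops with clip_ring 20 mm before the axis; at the neck it goes on. Hanging: 5 mm below the axis.
- cabinet: Fixed pine cabinet that carries the rail; origin on the table under rail_mid, same axes. Front at x = +85 mm, top 170 mm up. The rod may stick out past the brackets to y = -236 or +236 mm. The rod's neck, 10 mm thick, 30 mm long with 5 mm cones at both ends, is centred anywhere from y = -115 to -55 mm; where is not reported: feel for it with the clip, or look.
- flap (a joint): Sprung keeper flap beside the rod, rad: 0 shut, 1.4 open. Plate 46 long, 36 mm tall (22 below to 14 above the rod's axis), on an upright hinge at x = +60, y = +30 mm from rail_mid. Opens only towards +y (about 1 N at the tip), pushed by the clip sliding along the rod in +y; springs shut once clip_ring has passed about y = +75 mm.
- flap_tip (a point): Free edge of the keeper flap at the rod's height; shut, at x = +14, y = +30 mm from rail_mid.
- remote_a_mid (a point): Middle of a plain black remote without clip, 46 x 24 x 118 mm, standing in a caddy slot. Stays there.
- remote_b_mid (a point): Middle of another plain black remote without clip, 46 x 24 x 108 mm, standing in a caddy slot. Stays there.
- bell: Chrome desk bell, 84 mm across, 54 mm tall, on the table, origin under its centre. Stays.
- battery_case: Blue plastic battery case, 70 x 100 x 32 mm, lying shut on the table, origin under its centre. Stays.
- pot: Small terracotta pot, 72 mm across, 60 mm tall, on top of the cabinet, origin under its centre. Stays.
- clock: White desk clock, 35 x 110 x 50 mm, on top of the cabinet, origin under its centre. Stays.
- mug: White mug, 76 mm across, 85 mm tall, on the table, origin under its centre. Stays.

How it is judged:
On the way, in this order (a step that is already met when the one before it is completed fails the run):
1. the rod is inside the C clip, on the near (-y) side of the shut flap (x of clip_ring in the frame of rail_mid between -0.014 and 0.014 m and z of clip_ring in the frame of rail_mid between -0.014 and 0.014 m and y of clip_ring in the frame of rail_mid between -0.15 and 0.02 m and value of joint flap below 0.1 rad), for 0.1 s.
2. the clip, on the rod, pushes the flap open (x of clip_ring in the frame of rail_mid between -0.014 and 0.014 m and z of clip_ring in the frame of rail_mid between -0.014 and 0.014 m and value of joint flap above 0.5 rad and y of clip_ring in the frame of rail_mid between 0 and 0.12 m).
At the end, for the whole second after the job is handed in: The C clip hangs on the rod (its centre within 14 mm of the rod's axis in x and z), 50 to 150 mm to the +y side of rail_mid, the flap shut behind it (under 0.1 rad), the remote upright within 0.35 rad, almost still (under 0.08 m/s) and released; bystanders undisturbed (x of clip_ring in the frame of rail_mid between -0.014 and 0.014 m and z of clip_ring in the frame of rail_mid between -0.014 and 0.014 m and y of clip_ring in the frame of rail_mid between 0.05 and 0.15 m and value of joint flap below 0.1 rad and angle between clip_remote's own z axis and vertical below 0.35 rad and linear speed of clip_remote below 0.08 m/s and contact force between the fingers and clip_remote below 0.1 N); the robot touches nothing.
It fails at once if another remote is pulled from its slot or displaced by over 25 mm (distance of any of remote_a_mid, remote_b_mid from where it was at the start of the episode above 0.025 m).
It fails at once if the bell, battery case, pot, clock or mug is displaced by over 30 mm (distance of any of bell, battery_case, pot, clock, mug from where it was at the start of the episode above 0.03 m).
It fails at once if a bystander is knocked over (angle between any of bell, pot, clock, mug's own z axis and vertical above 0.5 rad).
It also fails if it takes over 58 s, if anything falls off the work surface, if the arm or the gripper's body presses on something with over 40 N, if the wrist force passes 120 N, or if a joint passes its speed limit or range.

## Working session

There is one attempt and no reset: what is moved stays moved. The work goes in short steps, Python scripts to look and compute and a tool call to move; the robot and the scene stay as the last step left them, time stands still between calls to the robot, and variables do not carry over. Pictures are saved under pics/ and viewed, at most 10 in all, crops included, and the job is handed in when it is done.

Besides the shell and the picture viewer there is one more tool, called after "Emit:" as name(argument=value, ...), one argument or row to a line, values as JSON. apply_moves: Moves the arm, as the interface text tells. Its arguments: {"type":"object","properties":{"targets":{"type":"array","items":{"type":"array","items":{"type":"array","items":{"type":"number"}}}}},"required":["targets"]}

```bash
mkdir -p pics; ls; cat > h.py <<'E'
import numpy as np, cv2
from workcell import get_obs, imaging, order
def cloud(name):
    o=get_obs(); p,d=imaging.camera(name); c=imaging.get_calibration(name)
    K=np.array(c['camera_matrix']); v,u=np.mgrid[:384,:512]
    P=np.stack([(u-K[0,2])/K[0,0]*d,(v-K[1,2])/K[1,1]*d,d],-1)
    if 'eye' in c: W=P@np.array(c['rotation']).T+np.array(c['eye'])
    else:
        from scipy.spatial.transform import Rotation as R
        H=np.array(c['hand_eye']); W=(P@H[:3,:3].T+H[:3,3])@R.from_quat(o['tool_rot']).as_matrix().T+np.array(o['eef_pos'])
    W[d==0]=np.nan
    return p,d,W
E
python3 - <<'E'
from h import *
for n in('top','scene'):
    p,d,W=cloud(n); np.savez(n,p=p,W=W); cv2.imwrite(f'pics/{n}1.png',p)
    print(imaging.get_calibration(n))
print(get_obs())
E
```

```text
picsTraceback (most recent call last):
  File "<stdin>", line 3, in <module>
  File "h.py", line 7, in cloud
    if 'eye' in c: W=P@np.array(c['rotation']).T+np.array(c['eye'])
                     ~^~~~~~~~~~~~~~~~~~~~~~~~~~
ValueError: matmul: Input operand 1 has a mismatch in its core dimension 0, with gufunc signature (n?,k),(k,m?)->(n?,m?) (size 4 is different from 3)
```

Rotation is a quaternion; fix that.

```bash
cat > h.py <<'E'
import numpy as np, cv2
from scipy.spatial.transform import Rotation as R
from workcell import get_obs, imaging, order
def cloud(name):
    o=get_obs(); p,d=imaging.camera(name); c=imaging.get_calibration(name)
    K=np.array(c['camera_matrix']); v,u=np.mgrid[:384,:512]
    P=np.stack([(u-K[0,2])/K[0,0]*d,(v-K[1,2])/K[1,1]*d,d],-1)
    if 'eye' in c: W=P@R.from_quat(c['rotation']).as_matrix().T+np.array(c['eye'])
    else:
        H=np.array(c['hand_eye']); W=(P@H[:3,:3].T+H[:3,3])@R.from_quat(o['tool_rot']).as_matrix().T+np.array(o['eef_pos'])
    W[d==0]=np.nan
    return p,d,W
E
python3 - <<'E'
from h import *
for n in('top','scene'):
    p,d,W=cloud(n); np.savez(n,p=p,W=W); cv2.imwrite(f'pics/{n}1.png',p)
    print(imaging.get_calibration(n))
print(get_obs())
E
```

```text
{'camera_matrix': array([[374.62264061,   0.        , 257.01350646],
       [  0.        , 374.62264061, 187.93381327],
       [  0.        ,   0.        ,   1.        ]]), 'eye': array([0.36180675, 0.08314871, 1.0633972 ]), 'rotation': array([ 0.71165216, -0.69737493,  0.06173876, -0.05837576])}
{'camera_matrix': array([[479.77072447,   0.        , 263.54151088],
       [  0.        , 479.77072447, 195.28718578],
       [  0.        ,   0.        ,   1.        ]]), 'eye': array([1.18072631, 0.50546497, 0.8470273 ]), 'rotation': array([ 0.42462468,  0.81028729, -0.35645818, -0.18991037])}
{'clock': 0.15, 'joint_pos': array([-1.34099999e+00,  2.41248834e-01,  4.03702551e-03,  1.33520629e+00,
        3.24964583e-06,  1.57079799e+00]), 'joint_vel': array([ 0.00139455, -0.00242346,  0.0042254 , -0.00097699,  0.00190288,
       -0.00015017]), 'tau': array([-1.36311737e-03, -3.72634220e+01,  2.52639145e+01,  1.23380969e-02,
       -6.04032016e-05, -1.79797553e-06]), 'eef_pos': array([ 0.1137874 , -0.48641541,  0.24761427]), 'tool_rot': array([ 9.93406233e-01,  1.14644662e-01, -9.13509179e-05, -8.05724761e-04]), 'ft_force': array([-0.35153878,  0.78479297,  0.34818406]), 'ft_torque': array([-0.07808937, -0.02402936,  0.01458528]), 'grasp_force': 0.0, 'grip_width': 0.08543486748595126}
```

View pics/top1.png

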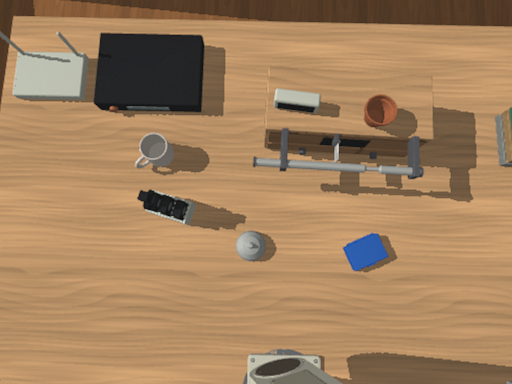

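View pics/scene1.png

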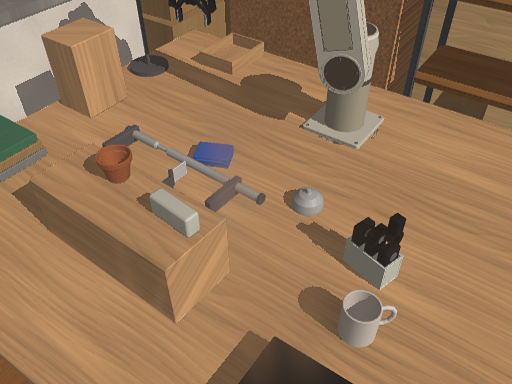

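The top view shows x up and y left. The caddy is at about (167,207), the rail runs from (255,162) to (420,172), its neck is near (372,169) and the flap is near (337,148). Next I'll measure the rail and the caddy.

```bash
python3 - <<'E'
from h import *
z=np.load('top.npz');W=z['W'];p=z['p']
S=W[150:182,250:425].reshape(-1,3)
S=S[(S[:,2]>.165)&(S[:,2]<.19)]
# rod top points: robust line
m=S
for i in range(6):
    vx,vy,x0,y0=cv2.fitLine(m[:,:2].astype(np.float32),cv2.DIST_HUBER,0,.01,.01).ravel()
    n=np.array([-vy,vx]);r=(S[:,:2]-[x0,y0])@n; m=S[abs(r)<[.03,.02,.015,.012,.012,.012][i]]
u=np.array([vx,vy]); u*=np.sign(u[1])
print('dir',u,'ang about z (y axis)',np.degrees(np.arctan2(-u[0],u[1])),'p0',x0,y0)
t=(m[:,:2]-[x0,y0])@u; n=np.array([u[1],-u[0]])
print('t range',t.min(),t.max())
for a in np.arange(t.min(),t.max(),.01):
    k=(t>=a)&(t<a+.01)
    if k.sum():print(round(a,3),k.sum(),np.round([((m[k][:,:2]-[x0,y0])@n).min()*1e3,((m[k][:,:2]-[x0,y0])@n).max()*1e3,m[k][:,2].max()*1e3],1), np.round([x0,y0]+a*u,3))
# brackets: pts between rod and cabinet
q=W[130:160,250:440].reshape(-1,3); rel=(q[:,:2]-[x0,y0]); tt=rel@u; nn=rel@n
k=(nn>.03)&(nn<.07)&(q[:,2]>.1)&(q[:,2]<.2)
h,e=np.histogram(tt[k],np.arange(-.3,.3,.008));print([(round(e[i],3),h[i]) for i in range(len(h)) if h[i]])
C=W[180:230,130:200].reshape(-1,3)
for lo,hi in((.06,.08),(.1,.118),(.118,.135),(.135,.15),(.15,.17),(.17,.2)):
    k=C[(C[:,2]>lo)&(C[:,2]<hi)]
    if len(k)>4:
        print(lo,len(k),k.mean(0).round(3),k.min(0).round(3),k.max(0).round(3))
        (c,s,a)=cv2.minAreaRect(k[:,:2].astype(np.float32)*1000);print('  rect',c,s,a)
big=np.hstack([cv2.resize(p[180:232,128:204],None,fx=5,fy=5,interpolation=2)])
z2=np.load('scene.npz')['p'][200:290,335:415]
big2=cv2.resize(z2,None,fx=4,fy=4,interpolation=2)
o=np.zeros((360,720,3),np.uint8);o[:260,:380]=big;o[:360,390:710]=big2
cv2.imwrite('pics/crop1.png',o)
E
```

```text
dir [0.04237618 0.9991017 ] ang about z (y axis) -2.4287033 p0 0.5715548 -0.11323641
t range -0.2077861523348851 0.20436701966255894
-0.208 38 [-10.6  11.4 184.7] [ 0.563 -0.321]
-0.198 33 [-11.2  11.2 188.4] [ 0.563 -0.311]
-0.188 51 [-12.  11. 190.] [ 0.564 -0.301]
-0.178 35 [ -7.6   9.1 182.7] [ 0.564 -0.291]
-0.168 35 [ -8.2  11.2 184.7] [ 0.564 -0.281]
-0.158 33 [ -6.8  11.1 184.3] [ 0.565 -0.271]
-0.148 33 [ -7.6   9.5 183.3] [ 0.565 -0.261]
-0.138 33 [ -8.2   8.9 184.4] [ 0.566 -0.251]
-0.128 37 [ -8.2  11.3 186.1] [ 0.566 -0.241]
-0.118 33 [ -7.2  11.3 184. ] [ 0.567 -0.231]
-0.108 29 [ -7.1  10.7 182.3] [ 0.567 -0.221]
-0.098 17 [ -2.8   4.6 179.4] [ 0.567 -0.211]
-0.088 16 [ -3.2   6.7 178.7] [ 0.568 -0.201]
-0.078 16 [ -2.2   5.9 179. ] [ 0.568 -0.191]
-0.068 32 [ -7.3   9.5 184.1] [ 0.569 -0.181]
-0.058 32 [ -8.1   9.3 183.2] [ 0.569 -0.171]
-0.048 37 [ -8.   11.8 183. ] [ 0.57  -0.161]
-0.038 33 [ -7.3  10.9 182.8] [ 0.57  -0.151]
-0.028 36 [ -7.8   9.9 181.9] [ 0.57  -0.141]
-0.018 33 [ -7.8   9.1 183.2] [ 0.571 -0.131]
-0.008 34 [ -8.   11.3 183.4] [ 0.571 -0.121]
0.00
[... 1583 characters left out ...]
52539
0.118 202 [0.478 0.314 0.124] [0.448 0.269 0.118] [0.506 0.361 0.135]
  rect (478.9719543457031, 313.0760803222656) (90.29622650146484, 45.77476501464844) 78.73451232910156
0.135 58 [0.486 0.348 0.143] [0.465 0.336 0.136] [0.513 0.359 0.15 ]
  rect (488.40081787109375, 347.8819274902344) (13.387303352355957, 47.84189224243164) 73.1463623046875
0.15 23 [0.485 0.339 0.161] [0.476 0.335 0.15 ] [0.496 0.352 0.17 ]
  rect (483.84344482421875, 339.88641357421875) (9.398824691772461, 24.898178100585938) 46.87259292602539
0.17 122 [0.488 0.346 0.187] [0.476 0.335 0.171] [0.502 0.36  0.195]
  rect (489.0533142089844, 347.99615478515625) (23.964073181152344, 24.078224182128906) 77.77913665771484
```

View pics/crop1.png

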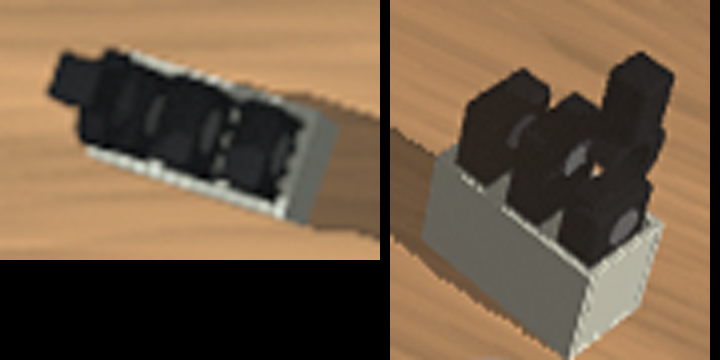

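```bash
python3 - <<'E'
from h import *
c=np.array([.489,.348]);a=np.radians(-16.5);X=np.array([np.cos(a),np.sin(a)]);Y=np.array([-X[1],X[0]])
for n in('top','scene'):
    W=np.load(n+'.npz')['W'].reshape(-1,3);d=W[:,:2]-c;x=d@X;y=d@Y
    for lo,hi in((.105,.115),(.115,.122),(.122,.130),(.130,.137),(.137,.145),(.145,.153),(.16,.195)):
        k=(abs(x)<.035)&(abs(y)<.014)&(W[:,2]>lo)&(W[:,2]<hi)
        print(n,lo,k.sum(),'x mm hist',np.histogram(x[k]*1e3,np.arange(-35,36,7))[0],'ymed',np.round(np.median(y[k])*1e3,1) if k.any() else '')
E
```

```text
top 0.105 45 x mm hist [ 0  0  3  8  8 10  9  5  2  0] ymed -4.8
top 0.115 14 x mm hist [0 2 2 2 0 0 3 5 0 0] ymed -5.1
top 0.122 7 x mm hist [0 5 2 0 0 0 0 0 0 0] ymed -6.0
top 0.13 10 x mm hist [0 5 3 1 0 0 1 0 0 0] ymed -5.5
top 0.137 32 x mm hist [ 0  5  8  3  0  0  1 10  5  0] ymed -2.4
top 0.145 24 x mm hist [0 0 9 6 0 0 1 8 0 0] ymed -0.1
top 0.16 134 x mm hist [ 0  0  0 30 39 38 27  0  0  0] ymed -3.6
scene 0.105 93 x mm hist [ 0  2  6 22 21 13 11 16  2  0] ymed 4.6
scene 0.115 47 x mm hist [ 0  3 16  4  0  0  4 20  0  0] ymed 2.6
scene 0.122 13 x mm hist [ 0  1 12  0  0  0  0  0  0  0] ymed 7.0
scene 0.13 12 x mm hist [0 4 5 0 0 0 3 0 0 0] ymed 7.0
scene 0.137 48 x mm hist [ 0  2  2  2  0  4  5 29  4  0] ymed 4.9
scene 0.145 45 x mm hist [ 0  0  0  0  2  5 29  9  0  0] ymed 2.7
scene 0.16 261 x mm hist [  0   0   0  32  49  48 132   0   0   0] ymed 4.4
```

Emit:
apply_moves(
  targets=[
    [[0.8,0.9,0.1,-7,1],[0.8,1,0.1,-7,1],[0.8,1,0.1,-7,1],[0.8,1,0.1,-7,1],[0.5,1,0,0,1],[0.5,1,0,0,1],[0.5,1,0,0,1],[0.5,1,0,0,1]],
  ],
)

```text
clock: 0.82
eef_pos: [0.2854, -0.2192, 0.2603]
tool_rot: [0.994, -0.108, 0.0, -0.0]
ft_force: [1.4, -0.4, -0.0]
grip_width: 0.0855
grasp_force: 0.0
```

The gap faces the caddy's +x, which is world yaw about -16.5°, and the clip remote is in the +y slot.

Emit:
apply_moves(
  targets=[
    [[0.3,1,0,-2,1],[0.4,1,0,-2,1],[0.4,1,0,0,1],[0.4,1,0,0,1],[0.4,1,0,0,1],[0.4,1,0,0,1],[0.4,1,0,0,1],[0.4,1,0,0,1]],
  ],
)

```text
clock: 1.48
eef_pos: [0.3793, -0.0315, 0.2603]
tool_rot: [0.996, -0.078, 0.003, -0.05]
ft_force: [0.4, -1.2, 0.6]
grip_width: 0.0853
grasp_force: 0.0
```

Emit:
apply_moves(
  targets=[
    [[0.3,0.9,0,0,1],[0.3,0.9,0,0,1],[0.3,0.9,0,0,1],[0.3,0.9,0,0,1],[0,0,0,0,1],[0,0,0,0,1]],
  ],
)

```text
clock: 1.98
eef_pos: [0.4187, 0.0233, 0.2601]
tool_rot: [0.996, -0.029, 0.001, -0.084]
ft_force: [-0.6, 0.0, 0.7]
grip_width: 0.0854
grasp_force: 0.0
```

```bash
python3 -c "
from h import *
o=get_obs();print(o['joint_pos'].round(3),o['eef_pos'],o['tool_rot'],R.from_quat(o['tool_rot']).as_matrix().round(3))"
```

```text
[-0.059  0.074 -0.175  1.325  0.169  3.141] [0.41873479 0.02333272 0.26010402] [ 9.96018790e-01 -2.91543123e-02  9.60336922e-04 -8.42358210e-02] [[ 0.998 -0.058  0.007]
 [-0.058 -0.984  0.168]
 [-0.003 -0.168 -0.986]]
```

The last joint is at its limit. I'll grip the tab by its other faces instead, turned +90°, which keeps joint 6 near 2.5.

Emit:
apply_moves(
  targets=[
    [[0,0,0,7,1],[0,0,0,7,1],[0,0,0,7,1],[0,0,0,7,1],[0,0,0,7,1],[0,0,0,7,1],[0,0,0,7,1],[0,0,0,7,1]],
  ],
)

```text
clock: 2.65
eef_pos: [0.4181, 0.0223, 0.2605]
tool_rot: [0.892, 0.443, -0.039, -0.075]
ft_force: [-0.3, 0.8, -0.6]
grip_width: 0.0853
grasp_force: 0.0
```

Emit:
apply_moves(
  targets=[
    [[0,0.5,0,7,1],[0,0.5,0,7,1],[0,0.5,0,7,1],[0,0.5,0,7,1],[0,0.5,0,7,1],[0,0.5,0,0,1],[0,0,0,0,1],[0,0,0,0,1]],
  ],
)

```text
clock: 3.32
eef_pos: [0.4181, 0.143, 0.2604]
tool_rot: [0.719, 0.69, -0.06, -0.06]
ft_force: [0.2, -0.4, -0.0]
grip_width: 0.0857
grasp_force: 0.0
```

The clamp at the limit left a 9.7° tilt towards -x in the commanded pose. I'll raise the arm and push outwards against the reach limit, which should tip the tool back.

Emit:
apply_moves(
  targets=[
    [[0.3,0.05,0.9,6.5,1],[0.3,0.05,0.9,6.5,1],[0.3,0.05,0.9,0,1],[0.3,0.05,0.9,0,1],[0.9,0.2,0,0,1],[0.9,0.2,0,0,1],[0.9,0.2,0,0,1],[0.9,0.2,0,0,1]],
  ],
)

```text
clock: 3.98
eef_pos: [0.6186, 0.1845, 0.3906]
tool_rot: [0.639, 0.767, -0.045, -0.039]
ft_force: [1.0, 0.7, 2.7]
grip_width: 0.0852
grasp_force: 0.0
```

```bash
cat >st.py <<'E'
from h import *
o=get_obs();M=R.from_quat(o['tool_rot']).as_matrix()
print(round(o['clock'],2),o['joint_pos'].round(3),o['eef_pos'].round(4),'z',M[:,2].round(3),'yaw y',np.degrees(np.arctan2(-M[0,1],M[1,1])).round(1),o['ft_force'].round(1))
E
python3 st.py
```

```text
3.98 [0.284 0.772 1.234 2.15  0.014 1.672] [0.6186 0.1845 0.3906] z [-0.116 -0.019 -0.993] yaw y -79.6 [1.  0.7 2.7]
```

Tilt is reduced to 6.7° with joint 4 at its limit, so it's working. I'll continue.

Emit:
apply_moves(
  targets=[
    [[0.4,0.1,0,0,1],[0.4,0.1,0,0,1],[0.4,0.1,0,0,1]],
  ],
)

```text
clock: 4.23
eef_pos: [0.6329, 0.1872, 0.3727]
tool_rot: [0.639, 0.767, -0.047, -0.041]
ft_force: [0.2, -0.2, 0.0]
grip_width: 0.0854
grasp_force: 0.0
```

```bash
python3 st.py
```

```text
4.23 [0.281 0.817 1.273 2.15  0.015 1.669] [0.6329 0.1872 0.3727] z [-0.122 -0.02  -0.992] yaw y -79.6 [ 0.2 -0.2  0. ]
```

Emit:
apply_moves(
  targets=[
    [[0,0,0.5,0,1],[0,0,0.5,0,1],[0,0,0.5,0,1],[0,0,0.5,0,1]],
  ],
)

```text
clock: 4.57
eef_pos: [0.6214, 0.186, 0.4233]
tool_rot: [0.639, 0.769, -0.014, -0.019]
ft_force: [0.2, 0.2, 0.7]
grip_width: 0.0854
grasp_force: 0.0
```

```bash
python3 st.py
```

```text
4.57 [0.284 0.741 1.275 2.15  0.015 1.671] [0.6214 0.186  0.4233] z [-0.047  0.002 -0.999] yaw y -79.5 [0.2 0.2 0.7]
```

Emit:
apply_moves(
  targets=[
    [[0,0,0.5,0,1],[0,0,0.3,0,1]],
  ],
)

```text
clock: 4.73
eef_pos: [0.6169, 0.1851, 0.4387]
tool_rot: [0.639, 0.769, -0.004, -0.012]
ft_force: [0.9, -0.3, 0.3]
grip_width: 0.0856
grasp_force: 0.0
```

```bash
python3 st.py
```

```text
4.73 [0.285 0.717 1.275 2.149 0.015 1.671] [0.6169 0.1851 0.4387] z [-0.024  0.009 -1.   ] yaw y -79.5 [ 0.9 -0.3  0.3]
```

Emit:
apply_moves(
  targets=[
    [[0,0,0.4,0,1],[0,0,0,0,1]],
  ],
)

```text
clock: 4.9
eef_pos: [0.6149, 0.1845, 0.4453]
tool_rot: [0.639, 0.769, -0.0, -0.009]
ft_force: [-0.6, -0.2, -0.2]
grip_width: 0.0851
grasp_force: 0.0
```

```bash
python3 st.py
```

```text
4.9 [0.285 0.707 1.275 2.15  0.015 1.672] [0.6149 0.1845 0.4453] z [-0.014  0.012 -1.   ] yaw y -79.5 [-0.6 -0.2 -0.2]
```

Tilt is about 1° now. Next I'll go above the tab and turn -27°.

Emit:
apply_moves(
  targets=[
    [[-0.5,0.6,0,-4.5,1],[-0.5,0.6,-0.2,-4.5,1],[-0.5,0.6,-0.5,-4.5,1],[-0.5,0.6,-0.5,-4.5,1],[-0.5,0.6,-0.6,-4.5,1],[-0.5,0.6,-0.6,-4.5,1],[-0.15,0.49,-0.6,0,1],[0,0,0,0,1]],
  ],
)

```text
clock: 5.57
eef_pos: [0.4859, 0.3507, 0.3161]
tool_rot: [0.8, 0.601, -0.004, -0.012]
ft_force: [-0.7, -0.8, -0.8]
grip_width: 0.085
grasp_force: 0.0
```

```bash
python3 st.py; python3 - <<'E'
from h import *
p,d,W=cloud('wrist');cv2.imwrite('pics/w1.png',p);np.savez('w1',p=p,W=W)
q=W.reshape(-1,3);c=np.array([.489,.348])
k=q[(np.linalg.norm(q[:,:2]-c,axis=1)<.035)&(q[:,2]>.165)&(q[:,2]<.205)]
k=k[k[:,2]>np.percentile(k[:,2],90)-.006]
print(len(k),k.mean(0),cv2.minAreaRect(k[:,:2].astype(np.float32)*1e3))
k=q[(abs(q[:,0]-.479)<.07)&(abs(q[:,1]-.313)<.07)&(q[:,2]>.06)&(q[:,2]<.078)]
print(cv2.minAreaRect(k[:,:2].astype(np.float32)*1e3))
E
```

```text
5.57 [0.614 0.444 0.469 1.605 0.023 2.467] [0.4859 0.3507 0.3161] z [-0.021  0.013 -1.   ] yaw y -106.2 [-0.7 -0.8 -0.8]
590 [0.48893346 0.35091387 0.18883606] ((488.7891845703125, 350.56207275390625), (23.230241775512695, 23.492036819458008), 74.48988342285156)
((478.540283203125, 315.2623291015625), (110.3434066772461, 59.94131088256836), 73.20940399169922)
```

View pics/w1.png

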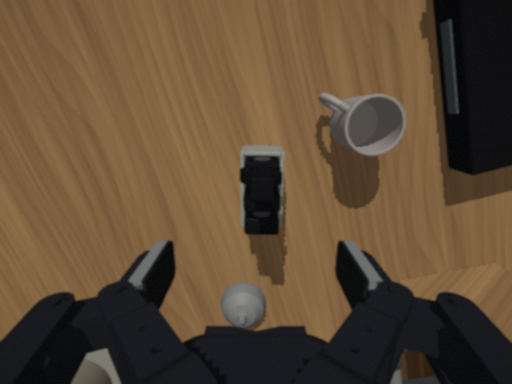

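The wrist view shows the tab at about (263,165), with the mug well clear at (370,125). The tab centre is (0.489, 0.3507) with its top at 0.189. I'll descend and grip.

Emit:
apply_moves(
  targets=[
    [[0.08,0,-0.8,1,1],[0,0,-0.8,0,1],[0,0,-0.8,0,1],[0,0,-0.8,0,1],[0,0,-0.4,0,1],[0,0,0,0,1],[0,0,0,0,-1],[0,0,0,0,-1]],
  ],
)

```text
clock: 6.28
eef_pos: [0.4949, 0.3485, 0.1804]
tool_rot: [0.796, 0.605, 0.002, -0.011]
ft_force: [1.0, 0.2, 0.5]
grip_width: 0.064
grasp_force: 0.0
```

Emit:
apply_moves(
  targets=[
    [[0,0,0,0,-1],[0,0,0,0,-1],[0,0,0,0,-1],[0,0,0,0,-1],[0,0,0,0,-1],[0,0,0,0,-1]],
  ],
)

```text
clock: 6.78
eef_pos: [0.4935, 0.3489, 0.1798]
tool_rot: [0.796, 0.605, 0.002, -0.011]
ft_force: [-1.3, 0.1, 5.6]
grip_width: 0.0228
grasp_force: 59.3
```

Emit:
apply_moves(
  targets=[
    [[0,0,0.2,0,-1],[0,0,0.4,0,-1],[0,0,0.6,0,-1],[0,0,0.6,0,-1],[0,0,0.6,0,-1],[0,0,0.6,0,-1],[0,0,0.5,0,-1],[0,0,0,0,-1]],
  ],
)

```text
clock: 7.45
eef_pos: [0.4943, 0.3491, 0.3233]
tool_rot: [0.796, 0.605, 0.004, -0.01]
ft_force: [0.5, -0.4, -0.6]
grip_width: 0.0229
grasp_force: 59.0
```

```bash
python3 st.py; python3 - <<'E'
from h import *
p,d,W=cloud('scene');np.savez('s2',p=p,W=W)
p2,d2,W2=cloud('wrist');np.savez('w2',p=p2,W=W2)
cv2.imwrite('pics/s2.png',np.hstack([cv2.resize(p[60:300,280:480],None,fx=2,fy=2),p2[:384,130:400].repeat(1,0) if 0 else cv2.resize(p2[:,100:400],(375,480))]))
E
```

```text
7.45 [0.605 0.443 0.485 1.606 0.021 2.446] [0.4943 0.3491 0.3233] z [-0.006  0.022 -1.   ] yaw y -105.5 [ 0.5 -0.4 -0.6]
```

View pics/s2.png

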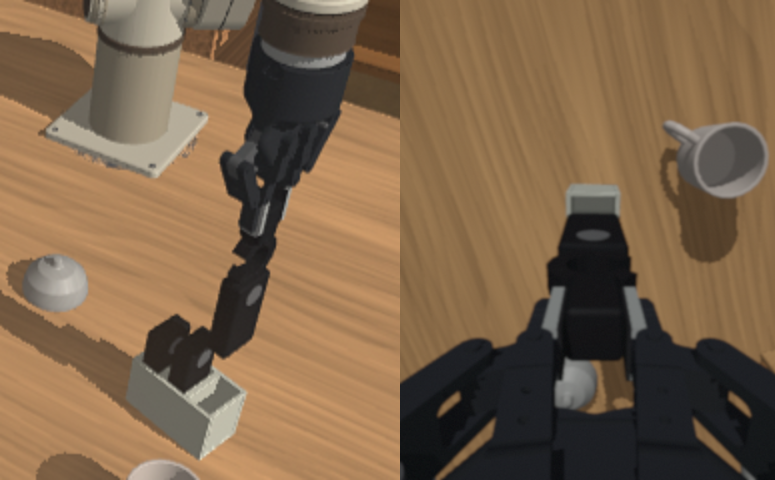

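The remote is lifted and the others are still in their slots. Next I'll check how it sits in the grip.

```bash
python3 - <<'E'
from h import *
a=np.radians(-15.8);X=np.array([np.cos(a),np.sin(a)]);Y=np.array([-X[1],X[0]]);c=np.array([.4943,.3491])
for f in('s2','w2'):
    W=np.load(f+'.npz')['W'].reshape(-1,3);d=W[:,:2]-c
    x=d@X*1e3;y=d@Y*1e3;k=(abs(x)<45)&(abs(y)<30)
    for lo in np.arange(.14,.345,.012):
        m=k&(W[:,2]>lo)&(W[:,2]<lo+.012)
        if m.sum()>5:print(f,lo.round(3),m.sum(),'x',np.percentile(x[m],[2,25,75,98]).round(1),'y',np.percentile(y[m],[2,25,75,98]).round(1))
E
```

```text
s2 0.152 81 x [-20.5  -1.6  18.1  19.2] y [-9.7 -0.3 11.1 12.3]
s2 0.164 87 x [-20.8  -3.1  18.4  20. ] y [-10.1  -0.   11.2  12.1]
s2 0.176 89 x [-20.9  -3.   19.2  20.8] y [-9.2  2.1 11.  12. ]
s2 0.188 101 x [-21.2  -2.4  19.2  20.7] y [-10.3   0.4  11.1  12. ]
s2 0.2 103 x [-19.2  -1.6  19.4  20.7] y [-9.8  0.7 10.9 12. ]
s2 0.212 93 x [-20.8   1.4  19.2  20.7] y [-10.2   0.8  11.1  12.3]
s2 0.224 108 x [-21.3  -0.1  19.6  21.7] y [-11.1   0.3  11.2  12.6]
s2 0.236 171 x [-21.3  -4.   17.9  21.6] y [-10.    0.4  10.   11.7]
s2 0.248 130 x [-21.6 -10.8  13.1  20.4] y [-7.7 -2.7  5.4  6.5]
s2 0.26 62 x [-27.8 -18.7 -12.   17.8] y [-6.2 -1.5  5.2  6.5]
s2 0.272 51 x [-25.6 -16.7  18.2  21.3] y [-7.7  2.   5.8  6.3]
s2 0.284 84 x [-14.1   8.7  16.   19.6] y [-9.2 -3.7  5.3  9.4]
s2 0.296 69 x [-10.5   1.1  10.6  16.7] y [-9.2  2.  10.5 11.1]
s2 0.308 91 x [-16.9  -3.5  19.   23.8] y [-5.6  6.  10.5 11.7]
s2 0.32 133 x [-17.   -3.2  22.6  25.4] y [-6.4  3.8 10.1 11.5]
s2 0.332 130 x [-17.8 -12.7  21.7  25.8] y [-6.5  1.3  8.7 10.7]
s2 0.344 91 x [-25.3 -15.2  22.   42. ] y [-7.7  4.6 
[... 420 characters left out ...]
12.8   7.5  17.9] y [10.3 11.2 12.3 12.6]
w2 0.236 620 x [-24.1 -13.1   8.4  19.2] y [ 4.8  6.7 10.5 11.7]
w2 0.248 763 x [-22.7  -9.4   8.6  20. ] y [-4.7 -0.1  6.   6.5]
w2 0.26 122 x [-27.6 -24.7 -17.5  13.2] y [-5.1  5.8  6.4  6.6]
w2 0.272 362 x [-26.8 -23.1  14.7  21.1] y [-5.3  2.8  6.2  6.6]
w2 0.284 229 x [-20.8 -16.6  12.5  16.9] y [ 1.4  4.   6.9 11.2]
w2 0.296 326 x [-12.2  -6.5   5.   10.3] y [ 9.4 10.8 11.2 11.6]
w2 0.308 798 x [-23.9 -11.5  10.9  22.6] y [ 6.6 10.4 11.2 11.6]
w2 0.32 2975 x [-23.2  -7.6   6.7  22.2] y [-10.9  -2.5  10.3  11.3]
w2 0.332 1102 x [-23.7 -13.3  12.6  22.8] y [-10.7   0.1  10.5  11.2]
w2 0.344 1904 x [-40.  -21.3  23.3  41.2] y [-6.6  6.5 11.7 13.3]
```

The clip ring sits about 2 mm behind and 56 mm below the TCP, and upright. Now travel to a standoff in front of the neck.

Emit:
apply_moves(
  targets=[
    [[0,-0.4,0,2,-1],[0,-0.8,0,2,-1],[0,-0.8,0,2,-1],[0,-0.8,0,2,-1],[0,-0.8,0,2,-1],[0,-0.8,0,2,-1],[0,-0.8,0,1.4,-1],[0,-0.8,0,0,-1]],
  ],
)

```text
clock: 8.22
eef_pos: [0.4917, 0.1066, 0.3159]
tool_rot: [0.719, 0.694, -0.003, -0.012]
ft_force: [1.2, 0.5, -1.2]
grip_width: 0.023
grasp_force: 58.9
```

Emit:
apply_moves(
  targets=[
    [[0,-1,0,0,-1],[0,-1,0,0,-1],[0,-1,0,0,-1],[0,-1,0,0,-1],[0,-1,0,0,-1],[0,-0.8,-0.4,0,-1],[0,-0.4,-0.4,0,-1],[0,0,0,0,-1]],
  ],
)

```text
clock: 8.88
eef_pos: [0.4902, -0.1426, 0.2807]
tool_rot: [0.722, 0.692, -0.004, -0.014]
ft_force: [-0.0, -0.6, -2.5]
grip_width: 0.0229
grasp_force: 58.9
```

```bash
python3 st.py
```

```text
8.88 [-0.287  0.273  0.132  1.458  0.008  1.325] [ 0.4902 -0.1426  0.2807] z [-0.025  0.016 -1.   ] yaw y -92.4 [-0.  -0.6 -2.5]
```

```bash
python3 - <<'E'
from h import *
p,d,W=cloud('wrist');np.savez('w3',p=p,W=W);cv2.imwrite('pics/w3.png',p)
p,d,T=cloud('top')
q=W.reshape(-1,3)
m=(abs(q[:,0]-.57)<.03)&(q[:,2]>.165)&(q[:,2]<.19)&(q[:,1]>-.32)&(q[:,1]<.1)
q=q[m];print(len(q))
u=np.array([.0424,.9991]);n=np.array([.9991,-.0424])
t=(q[:,:2]-[.5716,-.1132])@u;s=(q[:,:2]-[.5716,-.1132])@n*1e3
for a in np.arange(-.2,.2,.006):
    k=(t>a)&(t<a+.006)&(abs(s)<16)
    if k.sum()>3:print(round(a,3),k.sum(),np.percentile(s[k],[3,50,97]).round(1),(np.percentile(q[k,2],95)*1e3).round(1))
E
```

```text
6822
-0.2 11 [ 6.7 11.4 15.2] 186.7
-0.194 57 [ 2.4  9.3 15. ] 187.5
-0.188 57 [-0.8  4.  10. ] 187.4
-0.182 48 [-2.   0.6  5.2] 186.8
-0.116 17 [-9.5 -9.  -6.7] 177.6
-0.11 49 [-9.2 -7.5  3.2] 178.5
-0.104 100 [-6.8 -1.8  6.9] 178.1
-0.098 65 [-4.3 -1.2  4.5] 177.1
-0.092 62 [-4.1 -0.6  4.9] 177.3
-0.086 65 [-4.3 -0.9  4. ] 177.1
-0.08 68 [-4.1 -0.5  4.6] 176.8
-0.074 48 [-4.3 -1.2  3.9] 178.0
-0.068 107 [-9.  -1.9  8.2] 181.8
-0.062 140 [-9.  -2.4  8.2] 182.2
-0.056 143 [-9.3 -1.9  8.6] 181.9
-0.05 149 [-9.1 -2.5  8.6] 181.9
-0.044 151 [-9.1 -2.   8.1] 182.1
-0.038 155 [-9.1 -2.2  8.3] 181.8
-0.032 157 [-9.1 -2.   8.4] 181.8
-0.026 160 [-9.  -2.1  8.5] 181.8
-0.02 167 [-9.  -1.7  8.4] 181.9
-0.014 165 [-9.1 -2.2  8.4] 181.7
-0.008 171 [-9.  -1.7  8.3] 181.7
-0.002 212 [-9.  -0.3 15.4] 182.5
0.004 178 [-9.  -2.4  8.8] 181.8
0.01 187 [-9.  -1.6  8.4] 181.9
0.016 182 [-9.  -2.1  8.4] 181.9
0.022 196 [-9.1 -2.   8.5] 182.1
0.028 202 [-9.  -2.1  8.7] 182.0
0.034 187 [-9.  -2.4  8.5] 181.9
0.04 200 [-8.9 -1.8  8.5] 182.0
0.046 223 [-8.8 -1.9  8.2] 182.0
0.052 216 [-8.9 -2.2  8.6] 182.0
0.058 214 [-9.  -2.   8.7] 181.9
0.064 226 [-9.  -1.7  8.3] 181.9
0.07 229 [-9.  -1.9  8.6] 182.1
0.076 238 [-9.  -2.1  8.6] 182.0
0.082 241 [-9.  -1.9  8.4] 181.8
0.088 250 [-8.9 -1.8  8.6] 181.9
0.094 254 [-8.9 -1.9  8.3] 181.7
0.1 259 [-8.9 -2.   8.7] 182.0
0.106 266 [-8.9 -2.2  8.6] 181.9
0.112 229 [-9.  -2.3  8.6] 181.9
0.118 9 [-9.1 -8.3 -7.1] 175.3
```

View pics/w3.png

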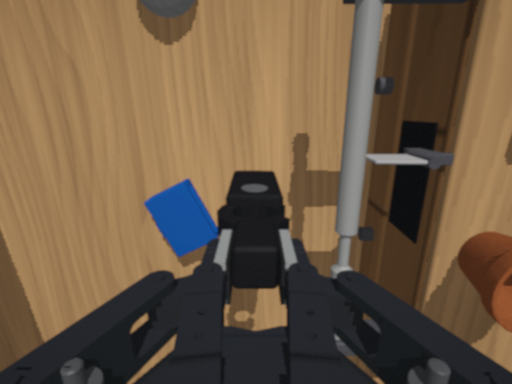

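The rod runs up the picture at column ~355. The neck is at about (345,250), the flap at (400,160), and the battery case is clear at (183,215). The neck centre comes to about (0.568, -0.198).

Emit:
apply_moves(
  targets=[
    [[0.1,-0.4,-0.3,0,-1],[0.1,-0.4,-0.4,0,-1],[0.1,-0.4,-0.4,0,-1],[0.1,-0.2,-0.3,0,-1],[0,0,0,0,-1],[0,0,0,0,-1]],
  ],
)

```text
clock: 9.48
eef_pos: [0.5088, -0.1945, 0.2296]
tool_rot: [0.72, 0.694, -0.001, -0.012]
ft_force: [0.3, 0.7, -0.4]
grip_width: 0.0231
grasp_force: 58.9
```

```bash
python3 st.py
```

```text
9.48 [-0.369  0.355  0.114  1.352  0.008  1.237] [ 0.5088 -0.1945  0.2296] z [-0.018  0.016 -1.   ] yaw y -92.0 [ 0.3  0.7 -0.4]
```

Emit:
apply_moves(
  targets=[
    [[0,-0.08,-0.1,0,-1],[0.2,0,0,0,-1],[0.25,0,0,0,-1],[0.25,0,0,0,-1],[0.2,0,0,0,-1],[0.1,0,0,0,-1],[0.1,0,0,0,-1],[0,0,0,0,-1]],
  ],
)

```text
clock: 10.15
eef_pos: [0.5538, -0.1987, 0.2262]
tool_rot: [0.72, 0.694, -0.001, -0.011]
ft_force: [-0.7, -0.4, -1.4]
grip_width: 0.0228
grasp_force: 59.0
```

Emit:
apply_moves(
  targets=[
    [[0.1,0,0,0,-1],[0.1,0,0,0,-1],[0,0,0,0,-1]],
  ],
)

```text
clock: 10.4
eef_pos: [0.5616, -0.199, 0.2262]
tool_rot: [0.72, 0.694, -0.001, -0.011]
ft_force: [-0.5, 0.0, -2.0]
grip_width: 0.0231
grasp_force: 59.0
```

```bash
python3 st.py
```

```text
10.4 [-0.344  0.458  0.26   1.392  0.008  1.263] [ 0.5616 -0.199   0.2262] z [-0.016  0.014 -1.   ] yaw y -92.1 [-0.5  0.  -2. ]
```

No contact at 10 mm past the thick-rod stop, so the clip is going on at the neck.

Emit:
apply_moves(
  targets=[
    [[0.1,0,0,0,-1],[0.1,0,0,0,-1],[0.05,0,0,0,-1],[0,0,0,0,-1],[0,0,0,0,-1]],
  ],
)

```text
clock: 10.82
eef_pos: [0.5711, -0.1989, 0.226]
tool_rot: [0.72, 0.694, -0.001, -0.011]
ft_force: [-0.1, 0.4, -0.6]
grip_width: 0.0231
grasp_force: 59.1
```

```bash
python3 st.py; python3 - <<'E'
from h import *
p,d,W=cloud('scene');p2,_,_=cloud('wrist')
cv2.imwrite('pics/s4.png',np.hstack([cv2.resize(p[100:220,90:290],(600,360),interpolation=2)[:, :500],cv2.resize(p2[120:384,180:400],(300,360))]))
E
```

```text
10.82 [-0.339  0.477  0.29   1.404  0.008  1.268] [ 0.5711 -0.1989  0.226 ] z [-0.017  0.014 -1.   ] yaw y -92.1 [-0.1  0.4 -0.6]
```

View pics/s4.png

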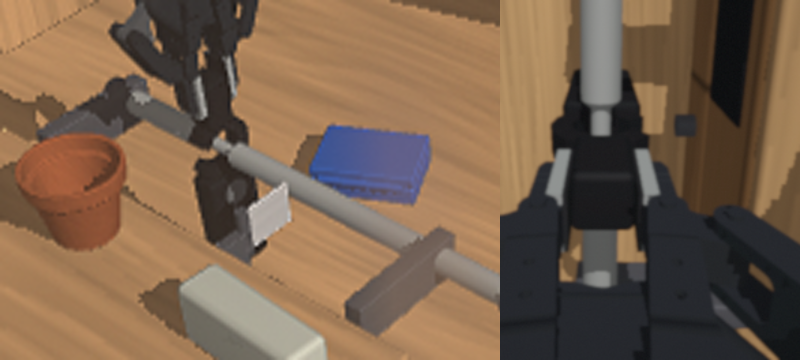

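The clip is on the neck: left panel (215,140), right panel with the thick rod just ahead at (600,95). Now I'll slide it in +y.

Emit:
apply_moves(
  targets=[
    [[0.01,0.15,0,0,-1],[0.01,0.2,0,0,-1],[0.01,0.2,0,0,-1],[0.01,0.2,0,0,-1],[0.01,0.2,0,0,-1],[0,0,0,0,-1]],
  ],
)

```text
clock: 11.42
eef_pos: [0.5732, -0.1588, 0.2263]
tool_rot: [0.719, 0.695, -0.001, -0.011]
ft_force: [-0.1, 0.2, -0.6]
grip_width: 0.0229
grasp_force: 59.0
```

```bash
python3 st.py
```

```text
11.42 [-0.275  0.456  0.257  1.391  0.01   1.33 ] [ 0.5732 -0.1588  0.2263] z [-0.016  0.015 -1.   ] yaw y -91.9 [-0.1  0.2 -0.6]
```

Emit:
apply_moves(
  targets=[
    [[0.01,0.25,0,0,-1],[0.01,0.25,0,0,-1],[0.01,0.25,0,0,-1],[0.01,0.25,0,0,-1],[0.01,0.25,0,0,-1],[0.01,0.25,0,0,-1],[0,0,0,0,-1]],
  ],
)

```text
clock: 12.0
eef_pos: [0.5753, -0.0988, 0.2262]
tool_rot: [0.719, 0.695, -0.001, -0.011]
ft_force: [-1.2, -1.0, -0.4]
grip_width: 0.0232
grasp_force: 59.0
```

Emit:
apply_moves(
  targets=[
    [[0.01,0.25,0,0,-1],[0.01,0.25,0,0,-1],[0.01,0.25,0,0,-1],[0.01,0.25,0,0,-1],[0.01,0.25,0,0,-1],[0.01,0.25,0,0,-1],[0,0,0,0,-1]],
  ],
)

```text
clock: 12.58
eef_pos: [0.578, -0.0386, 0.2262]
tool_rot: [0.719, 0.695, -0.001, -0.011]
ft_force: [-0.1, -0.2, -0.8]
grip_width: 0.023
grasp_force: 59.1
```

```bash
python3 st.py
```

```text
12.58 [-0.074  0.422  0.204  1.37   0.014  1.531] [ 0.578  -0.0386  0.2262] z [-0.016  0.015 -1.   ] yaw y -91.9 [-0.1 -0.2 -0.8]
```

About 104 mm past rail_mid. I'll lower 5 mm onto the rod and release.

Emit:
apply_moves(
  targets=[
    [[0,0,-0.06,0,-1],[0,0,-0.06,0,-1],[0,0,0,0,-1],[0,0,0,0,-0.3],[0,0,0,0,-0.2],[0,0,0,0,0]],
  ],
)

```text
clock: 13.08
eef_pos: [0.578, -0.0414, 0.2216]
tool_rot: [0.72, 0.694, -0.001, -0.011]
ft_force: [0.2, 0.3, 0.4]
grip_width: 0.0427
grasp_force: 0.0
```

```bash
python3 st.py; python3 - <<'E'
from h import *
print(get_obs()['grip_width'],get_obs()['grasp_force'])
p,d,W=cloud('scene');p2,_,_=cloud('wrist')
cv2.imwrite('pics/s5.png',np.hstack([cv2.resize(p[100:220,120:290],(510,360),interpolation=2),cv2.resize(p2[120:384,180:400],(290,360))]))
E
```

```text
13.08 [-0.078  0.424  0.195  1.359  0.013  1.53 ] [ 0.578  -0.0414  0.2216] z [-0.016  0.014 -1.   ] yaw y -92.1 [0.2 0.3 0.4]
0.042689289865071 0.0
```

View pics/s5.png

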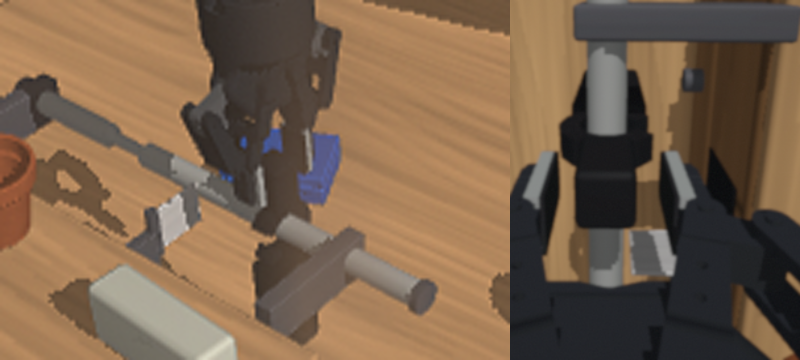

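Released: the clip hangs past the flap, which is shut at (175,225) in the left panel, and the tab stands free between the pads. Retreat straight up.

Emit:
apply_moves(
  targets=[
    [[0,0,0,0,0.1],[0,0,0.3,0,0.1],[0,0,0.5,0,0.1],[0,0,0.7,0,0.1],[0,0,0.7,0,0.1],[0,0,0.5,0,0.1],[0,0,0,0,0.1],[0,0,0,0,0.1]],
  ],
)

```text
clock: 13.85
eef_pos: [0.5786, -0.041, 0.3309]
tool_rot: [0.72, 0.694, 0.0, -0.009]
ft_force: [-0.4, 0.2, 0.5]
grip_width: 0.0467
grasp_force: 0.0
```

Emit:
apply_moves(
  targets=[
    [[0,0,0,0,0.1],[0,0,0,0,0.1],[0,0,0,0,0.1],[0,0,0,0,0.1],[0,0,0,0,0.1],[0,0,0,0,0.1],[0,0,0,0,0.1],[0,0,0,0,0.1]],
  ],
)

```text
clock: 14.52
eef_pos: [0.5778, -0.0409, 0.3293]
tool_rot: [0.72, 0.694, -0.001, -0.011]
ft_force: [-0.9, 0.1, -0.8]
grip_width: 0.0466
grasp_force: 0.0
```

```bash
python3 - <<'E'
from h import *
p,d,W=cloud('scene');cv2.imwrite('pics/s6.png',p)
E
```

```text
(no output)
```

View pics/s6.png

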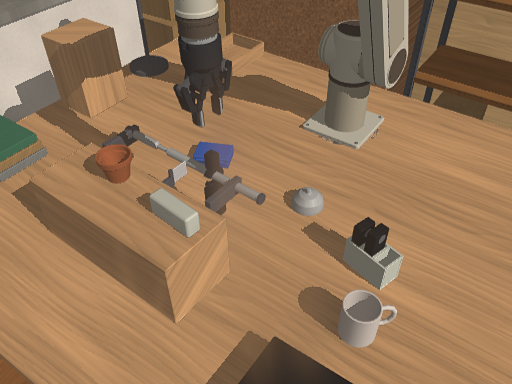

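The remote hangs upright at (213,175) between the shut flap (177,172) and the bracket. The gripper is clear and the bystanders are in place.

```bash
python3 -c "
from workcell import order
print(order.job_done())"
```

```text
the job is handed in; nothing more can be done
None
```

The job is handed in: the clip remote hangs on the rail about 100 mm past rail_mid, with the flap shut behind it in the last picture, the gripper clear and nothing else visibly moved; the hand-in gave no verdict.

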